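# Stop the vacuum pot's neck and set its bleed valve two turns off the seat

### The job

Get the vacuum clamping pot ready to pump down: set the tapered bung that fits its open neck upright and fully home in the neck, leaving the larger bung standing where it is. Then wind the bleed valve's handwheel clockwise by its revolving handle until it shuts against its stop, and back it off anticlockwise exactly two full turns from there. Finish with the handle still gripped between the fingers, keeping the wheel still at that setting so that the gland nut can be nipped up: do not let go.

Things in the scene. Friction and masses are not known exactly. Their poses are not given: they have to be found in the camera images.
- bung_mid (a point): The bung that fits, loose, upright on the bench right of the pot: black rubber plug 28 mm high, 36 mm wide at its top tapering to 25 mm at its foot, under a bright aluminium grip 22 mm in diameter and 34 mm high; 62 mm in all, about 70 g. This point: its centre, 31 mm above its foot, z along its axis. Home in the neck it sits about 16 mm deep on its taper, this point about 15 mm above the rim.
- big_bung_mid (a point): The larger bung, of the same build and height (62 mm, same grip), but its rubber tapers from 50 to 37 mm, too big to enter the neck. It stands near the other; which of the two is the nearer varies. This point is its centre, 31 mm above its foot.
- neck_rim (a point): Centre of the mouth of the pot's neck, level with its rim, 156 mm above the bench: an upright steel tube, bore 32 mm, outside 45 mm, standing 34 mm proud of the lid (132 mm across) of a steel pot. The pot is fixed to a plywood board (180 by 360 by 15 mm) that does not move. Axes are the board's: z up, y from the valve to the pot, x away from the robot's side.
- wheel_centre (a point): Centre of the bleed valve's handwheel, on its upright axis, 165 mm above the bench and 190 mm from the neck along the board's -y. Axes as at the neck. The wheel is a dark steel ring, 116 mm over the rim, bar 12 mm thick, with four spokes; top face 171 mm above the bench. The stem end in the hub rises a little with opening, never above 180 mm.
- handle_mid (a point): Centre of the wheel's revolving crank handle: upright black cylinder 19 mm in diameter, 52 mm long (179 to 231 mm above the bench, this point at 205 mm), on the wheel's rim 52 mm from the wheel's axis. It spins freely on its own bolt, so it can be gripped from above and led in circles about the wheel's axis without turning the gripper.
- valve_wheel (a joint): Angle of the handwheel, rad: 0 = shut against its stop; grows anticlockwise seen from above (opening); 6.283 a turn; far stop at 22. Starts a third of a turn to just over one turn open. At 0 the handle lies on the board's -x side of the wheel's axis and goes round with this angle. Friction takes about 2 N at the handle; the wheel stays where it is left.
Things that resemble listed ones, but are neither listed nor needed, are in the scene too. What is shaped like the part that bears bung_mid but turquoise or yellow is not meant.

How it is judged:
By the outcome, as a careful person would: the job done as asked, in the order asked, and still so for the second after the job is handed in, while the arm keeps its last pose, push and grip.
It also fails if it takes over 72 s, if anything falls off the work surface, if the arm or the gripper's body presses on something with over 40 N, if the wrist force passes 120 N, or if a joint passes its speed limit or range.

### The arm

A 6-joint arm with a two-finger parallel gripper is mounted at the origin on a cart in front of the work surface, level with it; the furniture and walls round the work are solid. World frame = base frame: x ahead of the robot, y to its left, z up, the work surface at z = 0. Lengths are in mm, angles in degrees, forces in N, time in s.
With the tool pointing down it reaches from about 300 to 850 mm from the base axis. Payload 4.2 kg.
Tool frame: the origin (TCP) lies on the centre line of the jaws, within the pads' length; the fingertips stand 11 mm ahead of it and the grasp point (between the pads) lies 8 mm behind it; z points along the fingers, y is the line along which they close (so a half turn about z gives the same grasp; the last joint's range is limited). The gripper opens to 91 mm and grips with 3 to 60 N. Pads are 32 mm wide; open, the fingers measure 118 mm over their backs; the gripper's body (76 mm by 178 mm) begins 60 mm behind the grasp point.
Start: joints at [-74.828, 18.312, 89.639, -0, 72.044, -1.146], TCP at [161.558, -551.852, 224.976] pointing down, gripper open.
Joint ranges: [-177.97, 177.97], [-48.28, 115.42], [12.27, 149.76], [-77.06, 257.06], [2.81, 150.46], [-146.56, 146.56]. Speed limits (degrees/s): [147.25, 147.25, 180, 180, 180, 180].

### API

Orientations are given as [roll, pitch, yaw] about the fixed x, y, z axes, in that order (R = Rz(yaw) Ry(pitch) Rx(roll)).
In Python, from workcell import env, grab_frame, camera_model, models gives the robot as it stands.
- The arm moves only by the shell command python3 -m crank 'ROWS' [FORCE]. ROWS is text: rows parted by semicolons, each of 7 numbers parted by spaces: the closure, from -1 (fully open) to 1 (shut), so that 0 is half open, then the shift along the tool's x, y, z in mm, then the turn, a rotation vector about the tool's x, y, z in degrees. A call has 1 to 10 rows; each row shifts and turns the commanded pose from where the row before left it, along the tool's axes as they then stand; what a row does not reach is not made up. A row lasts 1/8 s, in which the tool goes at most 62.5 mm and 10.7 degrees, less where a joint would pass 70% of its speed; a pose out of reach is approached as far as the arm can. A call is refused whole if a number of a shift passes 62.5 or a number of a turn 10.7, either way. A call with a gripper value outside its range is refused whole. The fingers move at their own pace and stop on an object; FORCE is the grip in N (left out, the last holds). Time passes only in rows, so rows that do not move let the fingers close. It gives the time, the measured TCP pose, the force, the opening and the grip force at its end, in the units of the state.
- env.state(): the state, without advancing time (a new reading comes with each control period).
- grab_frame(name): name is "scene" or "top" or "wrist"; returns the picture (420x560x3 uint8, blue, green, red); there is no depth.
- camera_model(name): a dict with "K" (3x3 intrinsics, pixels), "R" (3x3) and "t" (3): a world point X has camera coordinates R X + t; the wrist camera has in their place "mount" (4x4, takes a point from camera to tool coordinates, whose origin is the TCP and whose axes are the flange's). Camera axes: x right, y down, z forward; pixel columns grow to the right and rows downward; lengths in mm; the calibration is good to about 2 mm. A picture is of the moment at which its call begins: read the wrist's pose just before it. camera_model takes no time and is no camera call.
- env.job_done(): hands the job in; it is judged then, once.
Trained networks look in the newest picture that a camera, given by its name, has taken for a name from the list of things; names that differ only in an ending like _2 or _b are one class to them, and where a whole thing is asked for, a point or a joint stands for the part that bears it (a point fixed in the world has none). Each returns a list of dicts, best first, with "p" (0 to 1); they miss things now and then, are a little off and sometimes report something else, mostly with a low value. They report only what shows in the picture. A call takes as long as a camera call. They do not tell look-alikes from the thing itself.
- models.search_frame(name, camera): "point" ([x, y, z] in mm, in world coordinates, good to about 4 mm: the middle of the surface that is visible of it).
The state is a dict: "time_s": time; "qpos": joint angles; "qvel": joint speeds; "effort": joint torques, N m; "ee_pos": TCP position; "ee_rot": TCP orientation; "force": force on the tool from outside, world axes, zero at the start; "torque": the same for the moment, N m; "gripper_width": finger opening in mm; "gripper_force": force on a finger pad.
Only numpy, scipy, OpenCV 4.12 (cv2) and the standard library are available. Lean on these libraries where they do the work, as an engineer would, in place of code of your own. Each camera call takes 0.05 s, during which the arm holds its last target. There are 200 camera calls.

## Working session

There is one attempt and no reset: what is moved stays moved. The work goes in short steps, Python scripts to look and compute and a shell command to move; the robot and the scene stay as the last step left them, time stands still between calls to the robot, and variables do not carry over. Pictures are saved under pics/ and viewed, at most 10 in all, crops included, and the job is handed in when it is done.

```bash
mkdir -p pics; ls; python3 - <<'E'
from workcell import env, grab_frame, camera_model, models
import cv2,numpy as np
s=env.state(); print(s)
for c in ("scene","top"):
    cv2.imwrite(f"pics/{c}0.png",grab_frame(c))
    for n in ("bung_mid","big_bung_mid","neck_rim","wheel_centre","handle_mid"):
        print(c,n,[(np.round(d["point"]).tolist(),round(d["p"],2)) for d in models.search_frame(n,c)][:4])
m=camera_model("wrist");print(m)
a=np.hstack([cv2.imread("pics/scene0.png"),cv2.imread("pics/top0.png")])
E
```

```text
pics
{'time_s': 0.0, 'qpos': array([-7.48287258e+01,  1.83522820e+01,  8.97072173e+01,  3.00339290e-05,
        7.20438292e+01, -1.14688362e+00]), 'qvel': array([ 0.0060503 , -0.06080841,  0.09345888, -0.01448675,  0.00495031,
        0.11463046]), 'effort': array([-7.03172591e-04, -4.12462091e+01, -2.31973618e+01,  7.27009191e-02,
        4.58882831e-02, -1.43389316e-04]), 'ee_pos': array([ 161.42087556, -551.36380897,  224.10834737]), 'ee_rot': array([-1.79896693e+02, -2.09672421e-03,  1.63181466e+01]), 'force': array([ 0.90227962,  0.62609784, -0.81947446]), 'torque': array([ 0.00615936, -0.03146969,  0.02548409]), 'gripper_force': 0.0, 'gripper_width': 91.10671084433021}
scene bung_mid [([491.0, -354.0, 32.0], 0.84), ([485.0, -236.0, 31.0], 0.72), ([422.0, -304.0, 31.0], 0.57)]
scene big_bung_mid []
scene neck_rim [([546.0, 140.0, 16.0], 0.86)]
scene wheel_centre [([543.0, 141.0, 16.0], 0.8)]
scene handle_mid []
top bung_mid [([501.0, -346.0, 36.0], 0.61)]
top big_bung_mid [([593.0, -248.0, 33.0], 0.69)]
top neck_rim [([564.0, 39.0, 18.0], 0.94)]
top wheel_centre [([562.0, 37.0, 18.0], 0.77)]
top handle_mid [([609.0, -14.0, 228.0], 0.64)]
{'K': array([[306.48942241,   0.        , 277.9871205 ],
       [  0.        , 306.48942241, 214.43639079],
       [  0.        ,   0.        ,   1.        ]]), 'mount': array([[-5.16138964e-04, -9.56509185e-01, -2.91701753e-01,
         8.24637870e+01],
       [ 9.99999769e-01, -3.64481931e-04, -5.74245881e-04,
         5.25483131e-01],
       [ 4.42951441e-04, -2.91701982e-01,  9.56509152e-01,
        -1.58848463e+02],
       [ 0.00000000e+00,  0.00000000e+00,  0.00000000e+00,
         1.00000000e+00]])}
```

View pics/scene0.png

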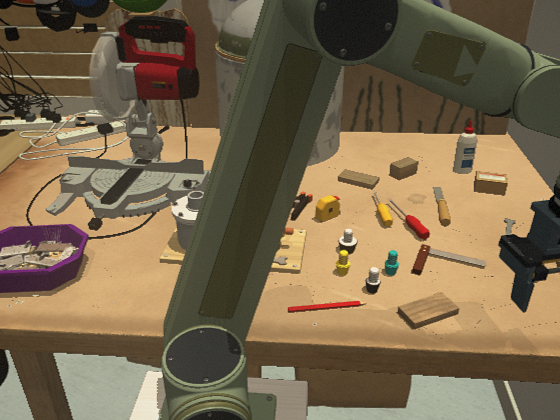

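View pics/top0.png

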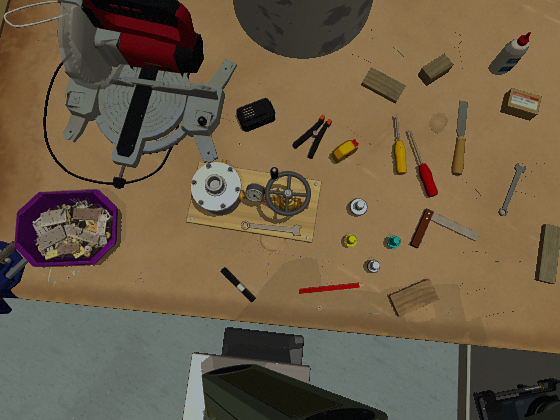

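The top view shows the pot's neck at about (213,184), the wheel hub at (287,193) and its handle at (275,172). The black bungs are at (358,207), larger, and (373,266), smaller. The decoys are yellow at (349,240) and turquoise at (393,241). I'll refine these with a zoomed crop.

```bash
cat > h.py <<'E'
from workcell import env, grab_frame, camera_model, models
import cv2,numpy as np
from scipy.spatial.transform import Rotation as Ro
def ray(cam,uv,z,s=None):
    m=camera_model(cam);d=np.linalg.inv(m["K"])@[uv[0],uv[1],1]
    if cam=="wrist":
        T=np.eye(4);T[:3,:3]=Ro.from_euler("xyz",s["ee_rot"],degrees=True).as_matrix();T[:3,3]=s["ee_pos"]
        M=T@m["mount"];o=M[:3,3];d=M[:3,:3]@d
    else: o=-m["R"].T@m["t"];d=m["R"].T@d
    return o+d*(z-o[2])/d[2]
E
python3 - <<'E'
from h import *
for n,uv,z in [("neck",(213,184),156),("wheel",(287,193),175),("handle",(275,172),231),("big",(358,206),62),("small",(373,265),62),("yel",(349,239),62),("turq",(393,241),62)]:
    print(n,ray("top",uv,z).round(1))
i=cv2.imread("pics/top0.png")
cv2.imwrite("pics/crop.png",cv2.resize(i[150:290,180:410],None,fx=3.4,fy=3.4,interpolation=cv2.INTER_CUBIC))
i=cv2.imread("pics/scene0.png")
E
```

```text
neck [578.  138.9 156. ]
wheel [570.2 -49.9 175. ]
handle [603.9 -17.3 231. ]
big [ 583.3 -243.7   62. ]
small [ 428.3 -294.6   62. ]
yel [ 490.4 -226.3   62. ]
turq [ 497.8 -343.5   62. ]
```

View pics/crop.png

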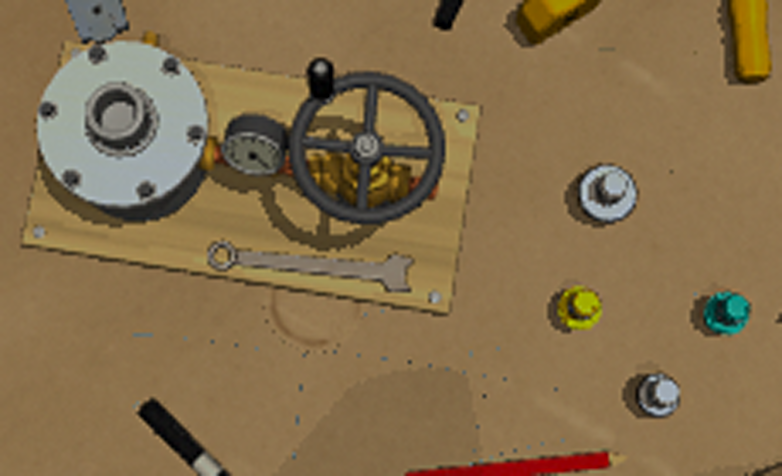

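The crop refines three positions: neck at crop (117,112), hub at (366,146), handle top at (320,66). The small bung's grip top is at about (661,384). I'll square the tool to yaw 0, so tool x = world x and tool y, z = minus world y, z, and move above the small bung.

```bash
python3 -m crank '-1 0 0 0 0 0 8.16; -1 0 0 0 0 0 8.16; -1 38 -36 0 0 0 0; -1 38 -36 0 0 0 0; -1 38 -36 0 0 0 0; -1 38 -36 0 0 0 0; -1 38 -36 0 0 0 0; -1 38 -36 0 0 0 0; -1 38 -36 0 0 0 0; -1 0 0 0 0 0 0'
python3 - <<'E'
from h import *
s=env.state();print(s["ee_pos"],s["ee_rot"])
cv2.imwrite("pics/w1.png",grab_frame("wrist"))
print([(np.round(d["point"]).tolist(),round(d["p"],2)) for d in models.search_frame("bung_mid","wrist")])
E
```

```text
time_s: 1.85
ee_pos: [429.6, -297.7, 225.0]
ee_rot: [-180.0, -0.0, 0.3]
force: [-0.8, -0.7, 0.1]
gripper_width: 91.2
gripper_force: 0.0
[ 429.58370333 -297.67287717  224.96315194] [-1.79983020e+02 -3.69428835e-02  2.86122867e-01]
[([496.0, -238.0, 47.0], 0.95), ([435.0, -303.0, 49.0], 0.76), ([505.0, -351.0, 52.0], 0.72)]
```

View pics/w1.png

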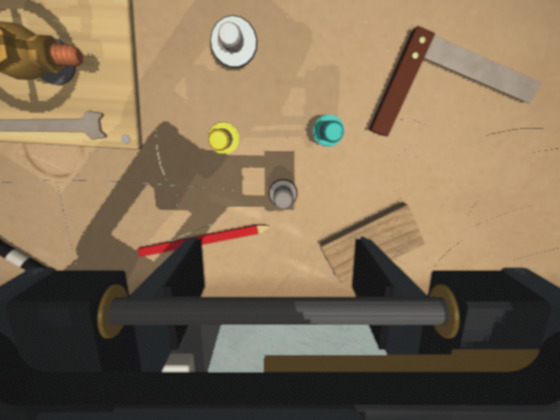

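The wrist picture shows the small bung at about (283,193), with yellow (223,138), turquoise (328,130) and the big bung (233,42).

```bash
python3 - <<'E'
from h import *
s=env.state()
print(ray("wrist",(283,193),45,s),ray("wrist",(283,193),28,s),ray("top",(374.4,262.9),62))
for n,uv,z in [("neck",(214.4,182.9),156),("wheel",(287.6,192.9),175),("handle",(274.1,169.4),231)]: print(n,ray("top",uv,z))
i=cv2.imread("pics/w1.png")[165:225,250:320]
cv2.imwrite("pics/c2.png",cv2.resize(i,None,fx=9,fy=9,interpolation=cv2.INTER_CUBIC))
E
```

```text
[ 432.03804627 -305.96332111   45.        ] [ 428.11280471 -306.24891929   28.        ] [ 434.18923547 -297.91314345   62.        ]
neck [581.27785302 135.79019518 156.        ]
wheel [570.62009956 -51.30739405 175.        ]
handle [610.01168912 -14.4164542  231.        ]
```

View pics/c2.png

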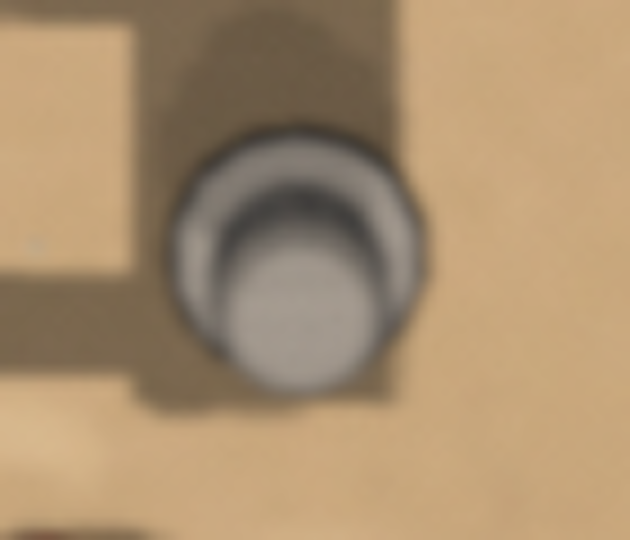

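The grip top at picture (283.6,200.3) and the rubber ring centre at (283.1,192.8) both put the bung at about (428,-306). I'll go down and grip it there.

```bash
python3 -m crank '-1 -1.5 8.3 40 0 0 0.29; -1 0 0 40 0 0 0; -1 0 0 40 0 0 0; -1 0 0 30 0 0 0; -1 0 0 20 0 0 0; -1 0 0 12 0 0 0; 0.2 0 0 0 0 0 0; 1 0 0 0 0 0 0; 1 0 0 0 0 0 0; 1 0 0 0 0 0 0' 25; python3 -m crank '1 0 0 0 0 0 0; 1 0 0 0 0 0 0;1 0 0 0 0 0 0'
```

```text
time_s: 3.2
ee_pos: [426.4, -308.4, 43.6]
ee_rot: [180.0, -0.1, -0.3]
force: [-0.4, 0.6, -0.6]
gripper_width: 53.9
gripper_force: 0.0
time_s: 3.58
ee_pos: [426.1, -308.1, 43.0]
ee_rot: [-180.0, 0.0, -0.3]
force: [-0.8, 0.8, 0.5]
gripper_width: 23.9
gripper_force: 1.2
```

```bash
python3 -m crank '1 0 0 0 0 0 0; 1 0 0 0 0 0 0;1 0 0 -20 0 0 0;1 0 0 -40 0 0 0;1 0 0 -50 0 0 0;1 0 0 -50 0 0 0;1 0 0 -50 0 0 0;1 0 0 -45 0 0 0;1 0 0 0 0 0 0'
python3 - <<'E'
from h import *
for k in range(3):
    s=env.state();print(s["ee_pos"],s["ee_rot"]); im=grab_frame("wrist")
cv2.imwrite("pics/w3.png",im)
E
```

```text
time_s: 4.7
ee_pos: [427.4, -309.2, 301.7]
ee_rot: [179.7, -0.4, -0.3]
force: [0.5, -0.4, -0.9]
gripper_width: 21.2
gripper_force: 25.0
[ 427.41622344 -309.17636522  301.72455787] [179.71259787  -0.38100385  -0.2929285 ]
[ 426.37254127 -308.41881708  299.07477252] [ 1.79894246e+02 -1.32950532e-01 -2.92724654e-01]
[ 425.71389042 -307.91683577  297.41305793] [-1.79981498e+02  3.42223643e-02 -2.92378985e-01]
```

View pics/w3.png

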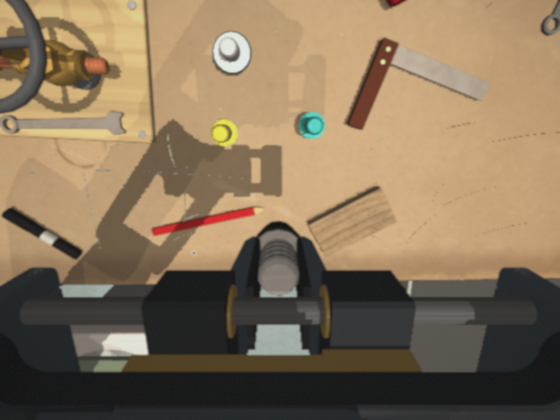

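The bung is held between the pads at about (280,255). I'll carry it high to a viewing spot just short of the neck.

```bash
python3 -m crank '1 11 -54 0 0 0 0;1 11 -55 0 0 0 0;1 11 -55 0 0 0 0;1 11 -55 0 0 0 0;1 11 -55 0 0 0 0;1 11 -55 0 0 0 0;1 11 -55 0 0 0 0;1 11 -55 0 0 0 0;1 0 0 0 0 0 0;1 0 0 0 0 0 0'
python3 - <<'E'
from h import *
s=env.state();print(s["ee_pos"],s["ee_rot"]); im=grab_frame("wrist")
cv2.imwrite("pics/w4.png",im)
print([(np.round(d["point"]).tolist(),round(d["p"],2)) for d in models.search_frame("neck_rim","wrist")])
print([(np.round(d["point"]).tolist(),round(d["p"],2)) for d in models.search_frame("handle_mid","wrist")])
m=camera_model("wrist");M=np.linalg.inv(m["mount"])
for x0 in(0,3):
  for p in [(x0+18,0,15),(x0+11,0,-19),(x0-11,0,-19),(x0+12.5,0,43)]:
    q=m["K"]@(M@[*p,1])[:3];print(x0,p,q[:2]/q[2])
cv2.imwrite("pics/c4.png",np.hstack([im[:,:560]]))
E
```

```text
time_s: 6.1
ee_pos: [515.6, 130.0, 296.2]
ee_rot: [179.9, 0.2, -0.3]
force: [-0.8, -1.0, -0.9]
gripper_width: 21.0
gripper_force: 25.0
[515.57282122 129.96965545 296.24557544] [179.90862795   0.19476633  -0.25981277]
[([586.0, 34.0, 126.0], 0.85)]
[([612.0, -10.0, 221.0], 0.97)]
0 (18, 0, 15) [277.05791837 232.79993377]
0 (11, 0, -19) [276.83749708 269.34887121]
0 (-11, 0, -19) [276.90490841 307.19473874]
0 (12.5, 0, 43) [277.21204864 226.17986089]
3 (21, 0, 15) [277.05092962 228.11467052]
3 (14, 0, -19) [276.82786851 263.94322855]
3 (-8, 0, -19) [276.89603412 302.21256153]
3 (15.5, 0, 43) [277.20662737 222.09274472]
```

View pics/w4.png

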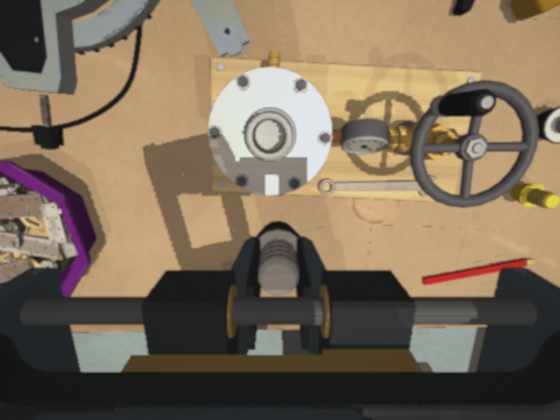

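The wrist picture shows the neck at about (270,134), the wheel hub at (473,148) and the handle top at (485,103). Next I'll fit the rim circle precisely.

```bash
python3 - <<'E'
from h import *
s=env.state();s["ee_rot"]=np.array([180,0,-0.28])
im=cv2.imread("pics/w4.png");g=cv2.cvtColor(im,6)
c=cv2.HoughCircles(cv2.resize(g[95:175,230:310],None,fx=8,fy=8,interpolation=cv2.INTER_CUBIC),cv2.HOUGH_GRADIENT_ALT,1,20,param1=150,param2=.6,minRadius=80,maxRadius=260)
for k in ([] if c is None else c[0][:8]):
    u=k[:2]/8+[230,95]-0.44; print(u,k[2]/8,ray("wrist",u,156,s),"r",k[2]/8/306.5*300)
print(s["ee_pos"],"wheel",ray("wrist",(473,148),175,s),"handle",ray("wrist",(485,103),231,s))
a=cv2.resize(im[90:180,225:315],None,fx=6,fy=6,interpolation=cv2.INTER_CUBIC);b=cv2.resize(im[215:305,235:325],None,fx=6,fy=6,interpolation=cv2.INTER_CUBIC)
cv2.imwrite("pics/c5.png",cv2.resize(np.hstack([a,b]),(800,400)))
E
```

```text
[515.98116408 129.0834595  297.49172335] wheel [574.36451236 -47.19079727 175.        ] handle [609.70016958 -15.12085506 231.        ]
```

View pics/c5.png

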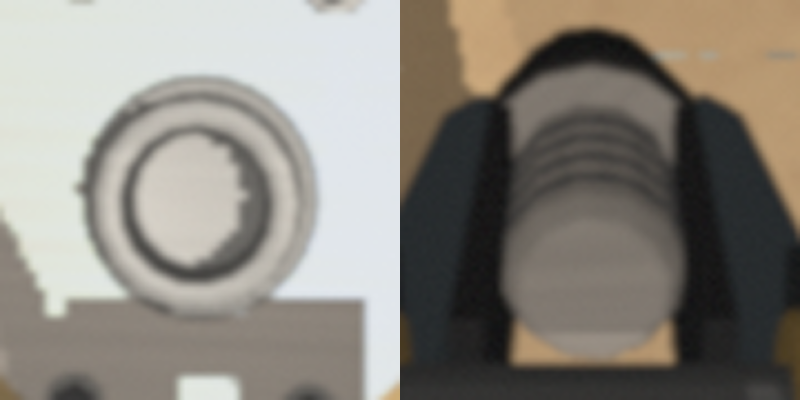

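The neck bore centre is at about (269.4,135.9) in the picture. The held grip's top face spans rows 256–295 around column 278.7, which suggests a small x offset in the jaws. I'll fit that.

```bash
python3 - <<'E'
from h import *
from scipy.optimize import least_squares
m=camera_model("wrist");M=np.linalg.inv(m["mount"])
row=lambda x,z:(lambda q:q[1]/q[2])(m["K"]@(M@[x,0,z,1])[:3])
obs=[(11,-19,256.2),(-11,-19,294.9),(18,15,229.6),(12.5,43,221.3)]
def f(p,tilt=True):
    x0,dz=p[:2];t=p[2] if len(p)>2 else 0
    return [row(x0+x+t*z,z+dz)-r for x,z,r in obs]
for p in ([0,0],[0,0,0]):
    r=least_squares(f,p);print(r.x,r.fun)
s=env.state();rots=np.array([180,0,-0.28]);P=[]
for k in range(5): s=env.state();P.append(s["ee_pos"])
s["ee_rot"]=rots;print(s["ee_pos"],ray("wrist",(269.4,135.9),156,s), ray("wrist",(269.4,135.9),156,s)-s["ee_pos"])
E
```

```text
[-2.77686127 17.90513967] [ 2.8796791  -1.3977843  -2.30019303  0.56721742]
[ 0.82874829 10.02297951 -0.04202499] [ 1.70725476 -0.74130087 -2.6030641   1.63146152]
[515.98116408 129.0834595  297.49172335] [585.04720363 136.40187536 156.        ] [  69.06603955    7.31841586 -141.49172335]
```

```bash
python3 -m crank '1 20 -7.3 30 0 0 0;1 20 0 30 0 0 0;1 0 0 0 0 0 0;1 0 0 0 0 0 0'
python3 - <<'E'
from h import *
s=env.state();print(s["ee_pos"],s["ee_rot"]); im=grab_frame("wrist")
cv2.imwrite("pics/w6.png",im)
cv2.imwrite("pics/c6.png",cv2.resize(im[150:310,210:350],None,fx=3.7,fy=3.7,interpolation=cv2.INTER_CUBIC))
E
```

```text
time_s: 6.75
ee_pos: [556.3, 136.8, 238.9]
ee_rot: [-180.0, -0.0, -0.4]
force: [-0.4, 0.1, -0.5]
gripper_width: 21.1
gripper_force: 25.0
[556.2738452  136.78318914 238.94051458] [-1.79992060e+02 -4.49992824e-02 -3.60610899e-01]
```

View pics/c6.png

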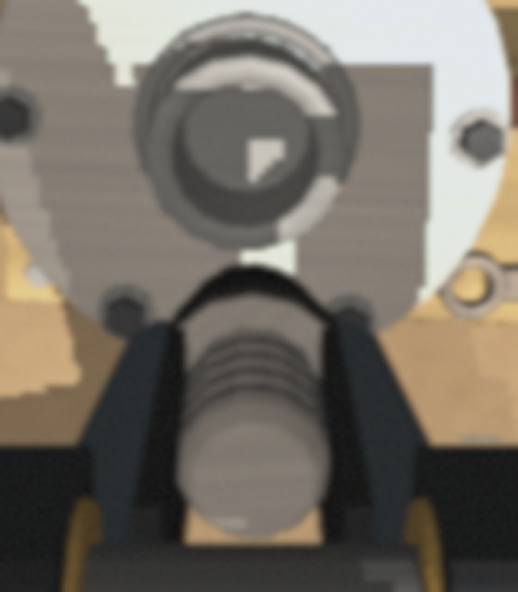

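The rim centre is at about (276.5,190.8) in full-frame pixels, which agrees with the first estimate: 29 mm ahead and 1 mm sideways. I'll move over the neck and then descend carefully.

```bash
python3 -m crank '1 14 -1 0 0 0 0;1 14 0 0 0 0 0;1 0 0 0 0 0 0;1 0 0 15 0 0 0;1 0 0 10 0 0 0;1 0 0 0 0 0 0;1 0 0 6 0 0 0;1 0 0 5 0 0 0;1 0 0 4 0 0 0;1 0 0 0 0 0 0'
```

```text
time_s: 8.05
ee_pos: [584.4, 138.3, 198.6]
ee_rot: [-180.0, -0.0, -0.3]
force: [-1.3, -0.3, 2.7]
gripper_width: 21.2
gripper_force: 25.0
```

```bash
python3 -m crank '1 0 0 2 0 0 0;1 0 0 2 0 0 0;1 0 0 2 0 0 0;1 0 0 0 0 0 0'
```

```text
time_s: 8.55
ee_pos: [584.8, 138.6, 197.7]
ee_rot: [-179.9, -0.3, -0.3]
force: [-7.7, -1.3, 25.2]
gripper_width: 21.0
gripper_force: 25.0
```

Contact is 1 mm into the rim, with the reaction towards -x, so the bung is probably too far +x. I'll back off, shift and retry.

```bash
python3 -m crank '1 0 0 -6 0 0 0;1 -3 0 0 0 0 0;1 0 0 0 0 0 0;1 0 0 3 0 0 0;1 0 0 3 0 0 0;1 0 0 2 0 0 0;1 0 0 0 0 0 0'; python3 -c "
from h import *
s=env.state();print(s['torque'],s['force'])
cv2.imwrite('pics/w7.png',cv2.resize(grab_frame('wrist')[130:310,200:360],None,fx=3.3,fy=3.3,interpolation=2))"
```

```text
time_s: 9.43
ee_pos: [581.1, 138.3, 189.5]
ee_rot: [180.0, 0.1, -0.3]
force: [-1.3, -0.0, 0.2]
gripper_width: 20.8
gripper_force: 25.0
[0.02290858 0.11443375 0.03705736] [-1.30962571 -0.01785471  0.1732073 ]
```

View pics/w7.png

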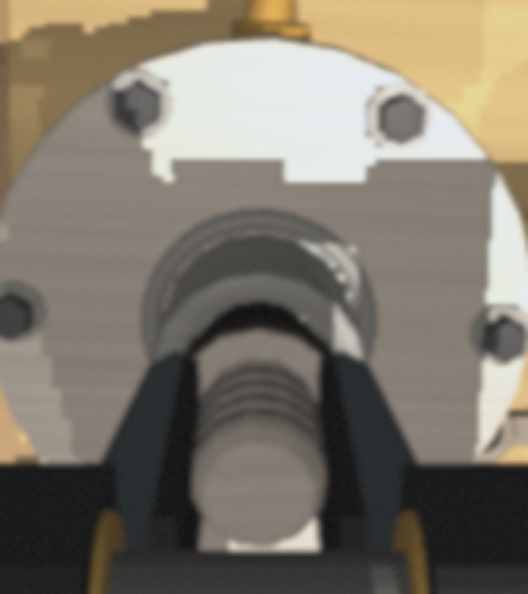

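The foot is now inside the bore with no side force. I'll press it home.

```bash
python3 -m crank '1 0 0 2 0 0 0;1 0 0 2 0 0 0;1 0 0 1 0 0 0;1 0 0 1 0 0 0;1 0 0 1 0 0 0;1 0 0 0 0 0 0'; python3 -c "
from h import *
s=env.state();print(s['torque'],s['force'],s['ee_pos'])"
```

```text
time_s: 10.22
ee_pos: [580.4, 138.3, 183.3]
ee_rot: [180.0, 0.1, -0.3]
force: [-5.3, -0.1, 5.0]
gripper_width: 21.2
gripper_force: 25.0
[-0.05877265  1.1224426   0.033197  ] [-5.29159295 -0.14459268  4.96570177] [580.35218907 138.29692647 183.2622428 ]
```

```bash
python3 -m crank '1 -0.8 0 1 0 0 0;1 0 0 1 0 0 0;1 0 0 1 0 0 0;1 0 0 0 0 0 0;1 0 0 0 0 0 0'; python3 -c "
from h import *
s=env.state();print(s['torque'],s['force'],s['ee_pos'])"
```

```text
time_s: 10.85
ee_pos: [580.0, 138.3, 181.8]
ee_rot: [-180.0, -0.0, -0.3]
force: [-7.0, -2.1, 11.4]
gripper_width: 21.1
gripper_force: 25.0
[-0.17014744  1.34709122 -0.01389672] [-7.01464833 -2.14185606 11.41091738] [580.03628492 138.30561702 181.83795325]
```

```bash
python3 -m crank '1 -1 0 0 0 0 0;1 -0.5 0 1 0 0 0;1 0 0 1 0 0 0;1 0 0 1 0 0 0;1 0 0 0 0 0 0;1 0 0 0 0 0 0'; python3 -c "
from h import *
s=env.state();print(s['torque'],s['force'],s['ee_pos'])"
```

```text
time_s: 11.6
ee_pos: [579.9, 138.3, 181.3]
ee_rot: [-180.0, -0.3, -0.3]
force: [-7.7, -2.1, 19.9]
gripper_width: 21.2
gripper_force: 25.0
[-0.36674378  1.31492926 -0.00932786] [-7.67232376 -2.1019108  19.92947768] [579.93422708 138.29882321 181.314684  ]
```

```bash
python3 -m crank '0 0 0 0 0 0 0;0 0 0 0 0 0 0;0 0 0 0 0 0 0;0 0 0 -20 0 0 0;1 0 0 -30 0 0 0;1 0 0 0 0 0 0;1 0 0 0 0 0 0;1 0 0 0 0 0 0;1 0 0 0 0 0 0;1 0 0 0 0 0 0'; python3 - <<'E'
from h import *
s=env.state();print(s['ee_pos'],s['force'],s['gripper_width'])
g=grab_frame("wrist");cv2.imwrite("pics/n1.png",g)
for c in("wrist","top","scene"):
    cv2.imwrite(f"pics/n_{c}.png",grab_frame(c))
    print(c,[(np.round(d["point"]).tolist(),round(d["p"],2)) for d in models.search_frame("bung_mid",c)])
E
```

```text
time_s: 12.85
ee_pos: [578.9, 138.3, 226.4]
ee_rot: [180.0, 0.0, -0.3]
force: [0.6, 0.3, 0.1]
gripper_width: 0.6
gripper_force: 0.0
[578.89475852 138.32569233 226.43242817] [0.61355595 0.29929688 0.13524301] 0.5561269248449648
wrist [([594.0, 137.0, 171.0], 0.79), ([493.0, -221.0, 18.0], 0.78)]
top [([501.0, -347.0, 37.0], 0.46)]
scene [([490.0, -354.0, 29.0], 0.74), ([578.0, 133.0, 174.0], 0.68), ([484.0, -237.0, 32.0], 0.58)]
```

```bash
python3 -m crank '1 0 0 8 0 0 0;1 0 0 2 0 0 0;1 0 0 2 0 0 0;1 0 0 2 0 0 0;1 0 0 1 0 0 0;1 0 0 0 0 0 0'
```

```text
time_s: 13.95
ee_pos: [579.1, 138.4, 212.1]
ee_rot: [180.0, -0.0, -0.3]
force: [-0.3, 0.0, 0.8]
gripper_width: 0.6
gripper_force: 0.4
```

```bash
python3 -m crank '1 0 0 1 0 0 0;1 0 0 1 0 0 0;1 0 0 1 0 0 0;1 0 0 0 0 0 0'
```

```text
time_s: 14.45
ee_pos: [579.4, 138.5, 211.9]
ee_rot: [-180.0, -0.2, -0.3]
force: [-4.0, -0.7, 12.8]
gripper_width: 0.5
gripper_force: 6.3
```

```bash
python3 -m crank '1 0 0 1.5 0 0 0;1 0 0 1 0 0 0;1 0 0 0 0 0 0;1 0 0 0 0 0 0'
```

```text
time_s: 14.95
ee_pos: [580.1, 138.7, 211.6]
ee_rot: [-179.9, -0.4, -0.3]
force: [-4.6, -0.4, 20.3]
gripper_width: 0.7
gripper_force: 10.4
```

Bung top is at about 201 mm, so it's home. Now to the handle: the estimate is (608.5,-14.5), with the wheel axis at (570,-51).

```bash
python3 -m crank '-0.2 0 0 -30 0 0 0;-0.2 0 0 -28 0 0 0;-0.2 0 40 0 0 0 0;-0.2 0 40 0 0 0 0;-0.2 10 40 0 0 0 0;-0.2 0 33 0 0 0 0;-0.2 0 0 0 0 0 0;-0.2 0 0 0 0 0 0'; python3 - <<'E'
from h import *
s=env.state();print(s['ee_pos'],s['gripper_width'])
grab_frame("wrist")
for n in("handle_mid","wheel_centre","bung_mid"):print([(np.round(d["point"]).tolist(),round(d["p"],2)) for d in models.search_frame(n,"wrist")])
grab_frame("top")
for n in("handle_mid","wheel_centre"):print([(np.round(d["point"]).tolist(),round(d["p"],2)) for d in models.search_frame(n,"top")])
E
```

```text
time_s: 15.95
ee_pos: [588.2, -14.2, 264.3]
ee_rot: [-180.0, 0.0, -0.3]
force: [0.3, -0.3, -0.4]
gripper_width: 54.7
gripper_force: 0.0
[588.22254047 -14.17868295 264.32332181] 54.67602295744467
[([613.0, -17.0, 225.0], 0.61)]
[([607.0, 45.0, 100.0], 0.97)]
[([590.0, 129.0, 184.0], 0.85), ([508.0, -346.0, 34.0], 0.77), ([497.0, -230.0, 36.0], 0.73)]
[]
[([562.0, -66.0, 11.0], 0.96)]
```

```bash
python3 -m crank '-0.2 20 1.3 0 0 0 0;-0.2 0 0 10 0 0 0;-0.2 0 0 10 0 0 0;-0.2 0 0 10 0 0 0;-0.2 0 0 14 0 0 0;-0.2 0 0 14 0 0 0;-0.2 0 0 6 0 0 0;-0.2 0 0 0 0 0 0;1 0 0 0 0 0 0' 40; python3 -m crank '1 0 0 0 0 0 0;1 0 0 0 0 0 0;1 0 0 0 0 0 0;1 0 0 0 0 0 0;1 0 0 0 0 0 0'
```

```text
time_s: 17.42
ee_pos: [608.6, -16.1, 200.9]
ee_rot: [180.0, -0.1, -0.3]
force: [0.5, 0.3, -0.4]
gripper_width: 48.0
gripper_force: 0.0
time_s: 18.05
ee_pos: [608.4, -15.6, 200.7]
ee_rot: [-180.0, -0.0, -0.3]
force: [0.6, 3.3, 0.6]
gripper_width: 18.1
gripper_force: 40.0
```

```bash
cat > arc.py <<'E'
import sys,numpy as np
a,st,n=map(float,sys.argv[1:4]);r=float(sys.argv[4]) if len(sys.argv)>4 else 52
p=np.radians(a+st*np.arange(n+1));d=np.diff(r*np.c_[np.cos(p),-np.sin(p)],axis=0)
print(a+st*n,'; '.join("%.1f %.1f"%tuple(k) for k in d))
E
python3 arc.py 42.7 -18 5
```

```text
-47.3 9.0 13.5; 4.4 15.7; -0.7 16.3; -5.6 15.3; -10.1 12.8
```

```bash
python3 -m crank '1 9 13.5 0 0 0 0; 1 4.4 15.7 0 0 0 0;1 -0.7 16.3 0 0 0 0;1 0 0 0 0 0 0'; python3 -m crank '1 -5.6 15.3 0 0 0 0; 1 -10.1 12.8 0 0 0 0; 1 0 0 0 0 0 0;1 0 0 0 0 0 0';python3 arc.py -47.3 -18 5;python3 arc.py -137.3 -15 2
```

```text
time_s: 18.55
ee_pos: [621.0, -64.6, 200.7]
ee_rot: [179.8, -0.1, -0.4]
force: [3.3, -2.7, 2.1]
gripper_width: 18.3
gripper_force: 40.0
time_s: 19.05
ee_pos: [604.5, -90.8, 200.7]
ee_rot: [179.9, 0.0, -0.3]
force: [1.8, -4.9, 1.2]
gripper_width: 18.9
gripper_force: 40.0
-137.3 -13.5 9.0; -15.7 4.4; -16.3 -0.7; -15.3 -5.6; -12.8 -10.1
-167.3 -7.8 -11.1; -4.7 -12.7
```

```bash
python3 -m crank '1 -13.5 9 0 0 0 0; 1 -15.7 4.4 0 0 0 0;1 -16.3 -0.7 0 0 0 0;1 0 0 0 0 0 0;1 0 0 0 0 0 0'; python3 -m crank '1 -15.3 -5.6 0 0 0 0; 1 -12.8 -10.1 0 0 0 0; 1 0 0 0 0 0 0;1 0 0 0 0 0 0'
```

```text
time_s: 19.68
ee_pos: [558.6, -101.9, 200.6]
ee_rot: [180.0, 0.1, -0.3]
force: [-3.2, -1.3, 5.7]
gripper_width: 18.2
gripper_force: 40.0
time_s: 20.18
ee_pos: [531.1, -85.1, 200.6]
ee_rot: [-179.9, 0.0, -0.3]
force: [0.2, 2.1, 5.5]
gripper_width: 18.2
gripper_force: 40.0
```

```bash
python3 - <<'E'
import numpy as np
P=np.array([(608.4,-15.6),(621,-64.6),(604.5,-90.8),(558.6,-101.9),(531.1,-85.1)])
s=np.linalg.lstsq(np.c_[2*P,np.ones(5)],(P**2).sum(1),rcond=None)[0];c=s[:2];print(c,np.sqrt(s[2]+c@c),np.degrees(np.arctan2(*(P-c).T[::-1])))
E
python3 arc.py -138.6 -12 5
```

```text
[570.67689468 -51.3496189 ] 51.99231041002958 [  43.46139825  -14.75150464  -49.39159549 -103.43656376 -139.54312126]
-198.6 -6.3 -8.9; -4.3 -10.0; -2.1 -10.7; 0.1 -10.9; 2.4 -10.6
```

```bash
python3 -m crank '1 -6.2 -8.9 0 0 0 0; 1 -4.2 -10 0 0 0 0;1 -2 -10.6 0 0 0 0;1 0 0 0 0 0 0;1 0 0 0 0 0 0'; python3 -m crank '1 -0.2 -3 0 0 0 0;1 0.1 -3 0 0 0 0;1 0 0 0 0 0 0;1 0 0 0 0 0 0'; python3 -m crank '1 0.2 -2 0 0 0 0;1 0 0 0 0 0 0;1 0 0 0 0 0 0'
```

```text
time_s: 20.8
ee_pos: [518.9, -55.6, 200.6]
ee_rot: [-179.9, 0.0, -0.3]
force: [-0.5, 2.3, 6.6]
gripper_width: 18.3
gripper_force: 40.0
time_s: 21.3
ee_pos: [518.8, -50.6, 200.6]
ee_rot: [180.0, 0.0, -0.3]
force: [-0.3, -1.0, 5.7]
gripper_width: 18.3
gripper_force: 40.0
time_s: 21.68
ee_pos: [518.9, -48.8, 200.6]
ee_rot: [180.0, 0.1, -0.3]
force: [-0.1, -1.2, 6.4]
gripper_width: 18.0
gripper_force: 40.0
```

```bash
python3 -m crank '1 0.2 -2 0 0 0 0;1 0 0 0 0 0 0;1 0 0 0 0 0 0'; python3 -m crank '1 0.2 -2 0 0 0 0;1 0 0 0 0 0 0;1 0 0 0 0 0 0'
```

```text
time_s: 22.05
ee_pos: [518.9, -48.4, 200.6]
ee_rot: [179.8, 0.1, -0.2]
force: [-1.8, -6.0, 6.5]
gripper_width: 18.3
gripper_force: 40.0
time_s: 22.42
ee_pos: [518.9, -48.2, 200.6]
ee_rot: [179.6, 0.1, -0.2]
force: [-1.1, -11.8, 6.5]
gripper_width: 18.3
gripper_force: 40.0
```

The stop is at about (518.9,-48.5), angle 177°. Now I'll back off two full turns anticlockwise, in 18° rows.

```bash
python3 arc.py 177 18 10; python3 arc.py 357 18 10
```

```text
357.0 1.7 16.2; 6.6 14.9; 10.9 12.1; 14.1 8.1; 15.9 3.4; 16.2 -1.7; 14.9 -6.6; 12.1 -10.9; 8.1 -14.1; 3.4 -15.9
537.0 -1.7 -16.2; -6.6 -14.9; -10.9 -12.1; -14.1 -8.1; -15.9 -3.4; -16.2 1.7; -14.9 6.6; -12.1 10.9; -8.1 14.1; -3.4 15.9
```

```bash
python3 -m crank '1 -0.4 3.5 0 0 0 0;1 1.7 16.2 0 0 0 0;1 6.6 14.9 0 0 0 0;1 10.9 12.1 0 0 0 0;1 14.1 8.1 0 0 0 0;1 15.9 3.4 0 0 0 0;1 0 0 0 0 0 0;1 0 0 0 0 0 0'
```

```text
time_s: 23.42
ee_pos: [569.1, -103.3, 200.6]
ee_rot: [180.0, -0.1, -0.3]
force: [2.9, -1.8, 5.3]
gripper_width: 18.4
gripper_force: 40.0
```

```bash
python3 -m crank '1 16.2 -1.7 0 0 0 0;1 14.9 -6.6 0 0 0 0;1 12.1 -10.9 0 0 0 0;1 8.1 -14.1 0 0 0 0;1 3.4 -15.9 0 0 0 0;1 -1.7 -16.2 0 0 0 0;1 -6.6 -14.9 0 0 0 0;1 -10.9 -12.1 0 0 0 0;1 -14.1 -8.1 0 0 0 0;1 -15.9 -3.4 0 0 0 0'; python3 -m crank '1 0 0 0 0 0 0;1 0 0 0 0 0 0'
```

```text
time_s: 24.68
ee_pos: [574.7, 0.6, 200.6]
ee_rot: [179.9, -0.1, -0.2]
force: [1.2, -5.2, 4.6]
gripper_width: 17.9
gripper_force: 40.0
time_s: 24.92
ee_pos: [573.4, 0.6, 200.6]
ee_rot: [180.0, 0.1, -0.3]
force: [-2.1, -0.9, 6.7]
gripper_width: 18.2
gripper_force: 40.0
```

```bash
python3 -m crank '1 -16.2 1.7 0 0 0 0;1 -14.9 6.6 0 0 0 0;1 -12.1 10.9 0 0 0 0;1 -8.1 14.1 0 0 0 0;1 -3.4 15.9 0 0 0 0;1 1.7 16.2 0 0 0 0;1 6.6 14.9 0 0 0 0;1 10.9 12.1 0 0 0 0;1 14.1 8.1 0 0 0 0;1 15.9 3.4 0 0 0 0'; python3 -m crank '1 16.2 -1.7 0 0 0 0;1 14.9 -6.6 0 0 0 0;1 12.1 -10.9 0 0 0 0;1 8.1 -14.1 0 0 0 0;1 3.4 -15.9 0 0 0 0;1 -1.7 -16.2 0 0 0 0;1 -6.6 -14.9 0 0 0 0;1 -10.9 -12.1 0 0 0 0;1 -14.1 -8.1 0 0 0 0;1 -15.9 -3.4 0 0 0 0'; python3 -m crank '1 -16.2 1.7 0 0 0 0;1 -14.9 6.6 0 0 0 0;1 -12.1 10.9 0 0 0 0;1 -8.1 14.1 0 0 0 0;1 0 0 0 0 0 0;1 0 0 0 0 0 0'
```

```text
time_s: 26.18
ee_pos: [567.4, -103.4, 200.6]
ee_rot: [-179.9, 0.2, -0.4]
force: [-1.7, 4.8, 9.1]
gripper_width: 18.1
gripper_force: 40.0
time_s: 27.42
ee_pos: [574.8, 0.5, 200.6]
ee_rot: [180.0, -0.1, -0.3]
force: [2.6, -1.3, 4.7]
gripper_width: 18.6
gripper_force: 40.0
time_s: 28.18
ee_pos: [522.0, -33.6, 200.6]
ee_rot: [179.9, 0.1, -0.3]
force: [-1.2, -0.9, 7.4]
gripper_width: 18.3
gripper_force: 40.0
```

```bash
python3 -m crank '1 -2 7.5 0 0 0 0;1 -1.2 7.4 0 0 0 0;1 0 0 0 0 0 0;1 0 0 0 0 0 0;1 0 0 0 0 0 0'; python3 - <<'E'
from h import *
s=env.state();print(s['ee_pos'],s['force'])
for c in("top","scene","wrist"):
    grab_frame(c)
    for n in("bung_mid","big_bung_mid"):print(c,n,[(np.round(d["point"]).tolist(),round(d["p"],2)) for d in models.search_frame(n,c)])
E
```

```text
time_s: 28.8
ee_pos: [518.9, -48.1, 200.6]
ee_rot: [179.9, 0.1, -0.3]
force: [-0.8, -1.2, 7.7]
gripper_width: 18.5
gripper_force: 40.0
[518.93226883 -48.06047116 200.59879204] [-0.75812316 -1.15145751  7.69348557]
top bung_mid [([496.0, -233.0, 42.0], 0.67), ([499.0, -346.0, 38.0], 0.56), ([582.0, 132.0, 179.0], 0.48)]
top big_bung_mid [([591.0, -251.0, 32.0], 0.55)]
scene bung_mid [([482.0, -237.0, 28.0], 0.68), ([493.0, -353.0, 33.0], 0.65), ([574.0, 135.0, 178.0], 0.46)]
scene big_bung_mid [([581.0, -249.0, 33.0], 0.7)]
wrist bung_mid [([495.0, -230.0, 34.0], 0.98), ([582.0, 121.0, 166.0], 0.89), ([504.0, -344.0, 30.0], 0.83)]
wrist big_bung_mid []
```

```bash
python3 -m crank '1 0 0.4 0 0 0 0;1 0 0 0 0 0 0;1 0 0 0 0 0 0;1 0 0 0 0 0 0' && python3 -c "
from workcell import env
print(env.job_done())"
```

```text
time_s: 29.75
ee_pos: [518.9, -48.1, 200.6]
ee_rot: [180.0, 0.1, -0.3]
force: [-1.4, 1.0, 7.4]
gripper_width: 18.3
gripper_force: 40.0
the job is handed in; nothing more can be done
None
```

I handed the job in at 29.75 s: the fitting bung is pressed home in the neck, the larger bung is untouched, and the valve was shut to its stop, then backed off two turns (within about half a degree by the arm's position) with the handle still gripped; no verdict came back.

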